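Vent the pressure vessel and start its clamp bolt

ROBOT

A 6-joint arm with a two-finger parallel gripper is mounted at the origin on a cart in front of the work surface, level with it; the furniture and walls round the work are solid. World frame = base frame: x ahead of the robot, y to its left, z up, the work surface at z = 0. Lengths are in m, angles in rad, forces in N, time in s.
With the tool pointing down it reaches from about 0.325 to 0.775 m from the base axis. Payload 5.5 kg.
Tool frame: the origin (TCP) lies at the very end of the fingers, on their centre line; the grasp point (between the pads) lies 19 mm behind it; z points along the fingers, y is the line along which they close (so a half turn about z gives the same grasp; the last joint's range is limited). The gripper opens to 88 mm and grips with 3 to 60 N. Pads are 20 mm wide; open, the fingers measure 115 mm over their backs; the gripper's body (75 mm by 178 mm) begins 61 mm behind the grasp point.
Start: joints at [1.116, 0.091, 1.231, -0, 1.82, -0.057], TCP at [0.232, 0.553, 0.223] pointing down, gripper open.
Joint ranges: [-2.87, 2.87], [-0.86, 2.18], [0.17, 2.46], [-1.51, 4.65], [0.06, 2.69], [-2.65, 2.65]. Speed limits (rad/s): [2.57, 2.57, 3.01, 3.14, 3.14, 3.14].

INTERFACE

Orientations are given as a 3x3 rotation matrix whose columns are the frame's x, y, z axes.
In Python, from cell import env gives the robot as it stands.
- The arm moves only by the tool apply_moves, never from a script. Its argument "series" is a list of rows, each an object of numbers: "rx", "ry", "rz": the turn, a rotation vector about the tool's x, y, z in rad; "x", "y", "z": the shift along the tool's x, y, z in m; "grip": the gripper's target within -1 to 1 (fully open at 1, half-way at 0, shut at -1). A call has 1 to 12 rows; each row is the pose to reach, as a shift and turn from the pose commanded when the call began, along the tool's axes at that moment; what a row does not reach only later rows make up. A row lasts 1/10 s, in which the tool goes at most 50 mm and 8.59 degrees, less where a joint would pass 70% of its speed; a pose out of reach is approached as far as the arm can. A call with a gripper value outside its range is refused whole. The fingers move at their own pace and stop on an object; "force" is the grip in N (left out, the last holds). Time passes only in rows, so rows that repeat a pose let the fingers close. It gives the time, the measured TCP pose, the force, the opening and the grip force at its end, in the units of the state.
- env.sense(): the state, without advancing time (a new reading comes with each control period).
- env.snapshot(name): name is "side" or "top"; returns a dict with "color" (480x640x3 uint8, red, green, blue), "intrinsics" (3x3 intrinsics, pixels), "extrinsics" (4x4, takes a point from camera to world coordinates). Camera axes: x right, y up, looking along -z (the intrinsics and any distortion apply to the point x, -y, -z); pixel columns grow to the right and rows downward; lengths in m; the calibration is good to about 2 mm. A picture is of the moment at which its call begins. There is no depth.
- env.sign_off(): hands the job in; it is judged then, once.
The state is a dict: "time_s": time; "qpos": joint angles; "qd": joint speeds; "joint_efforts": joint torques, N m; "ee_pos": TCP position; "eef_rot": TCP orientation; "ft_force": force on the tool from outside, world axes, zero at the start; "ft_torque": the same for the moment, N m; "finger_gap": finger opening in m; "finger_force": force on a finger pad.
Only numpy, scipy, OpenCV 4.12 (cv2) and the standard library are available. Lean on these libraries where they do the work, as an engineer would, in place of code of your own. Each camera call takes 0.05 s, during which the arm holds its last target. There are 200 camera calls.

TASK

Close up the small pressure vessel: first press its red vent plunger all the way down to the stop and let it come back up. Then, by its crank knob, turn the clamp bolt backward (anticlockwise seen from above) until you feel it drop into the thread, wind it forward (clockwise) one full turn from there and no further, and finish still gripping the knob so that the bolt is held started; leave the other things on the bench where they are.

Things in the scene. Friction and masses are not known exactly. Their poses are not given: they have to be found in the camera images.
- vent_plunger (a joint): travel of the red vent plunger in m: 0 up, 0.008 fully down on its stop. A spring pushes it up with 2.5 N at the top and 6.5 N at the stop, and brings it back when let go.
- vent_top (a point): centre of the top of the red mushroom-shaped plunger head (27 mm across) on the thin column at the end of the vessel's base plate; its z axis points up. Top about 79 mm over the bench when up. It stands 110 mm from the bolt axis, along the +y axis of point bolt_axis.
- bolt_axis (a point): point on the upright axis of the clamp bolt, at the top of the brass threaded boss in the middle of the vessel's lid, 82 mm over the bench. z points up, +y points to the vent plunger. The vessel (92 mm across) stands bolted down on a grey base plate 116 x 210 x 12 mm and does not move.
- knob_centre (a point): centre of the black cylindrical crank knob, 20 mm in diameter and 44 mm tall, upright, half-way up. It stands 42 mm off the bolt axis on the crank arm and spins freely on its pin, so it can be pinched and led round the circle without turning the wrist. The crank arm (10 mm thick) ends 2 mm under the knob. The knob's centre is about 140 mm over the bench at joint crank = 0 before the drop, about 132 mm there after it, and sinks 8 mm for each forward turn.
- crank_knob: the same black crank knob; origin at the centre of its underside, z up
- crank (a joint): turn of the bolt and its crank in rad; grows as it is wound forward (clockwise from above). The bolt starts at 0.6 to 2.2, resting on top of the thread end; backing it to 0, or up to 0.3 beyond, lets it drop in. It can be turned back to -0.5 at most. Turning takes about 2 to 3 N at the knob. One turn forward from the drop is about 6.1 to 6.3; the bolt stays at the angle where it is left.
- thread_drop (a joint): drop of the bolt into the thread, in m: about 0.001 while it rests on the thread end, 0.008 once dropped. Weight and a spring pull it down with about 10 N, so past the thread end it falls when nothing holds the knob. A firm grip (10 N or more, which winding needs) carries it instead and the hand feels the pull; open the fingers a little and it drops. Wound forward, it cannot come up again.
- timer: white bench timer, 58 x 70 x 18 mm, bystander
- marker_red: red marker lying down, 134 mm long, bystander
- marker_black: white and black marker lying down, 134 mm long, bystander
- petri_c: petri dish, 61 mm across, 14 mm high, bystander
- beaker_100: small beaker, 60 mm wide, 68 mm high, bystander
- stopper_red: red stopper standing up, 21 mm wide, 24 mm high, bystander
- jar_salt: white jar, 54 mm wide, 73 mm high, bystander

How it is judged:
On the way, in this order (a step that is already met when the one before it is completed fails the run):
1. the vent plunger is pressed down to its stop (value of joint vent_plunger above 0.007 m and value of joint thread_drop below 0.003 m), for 0.1 s.
2. the bolt, backed off, has dropped into the thread, and the plunger is up again (value of joint thread_drop above 0.0065 m and value of joint crank below 0.6 rad and value of joint vent_plunger below 0.002 m), for 0.05 s.
At the end, for the whole second after the job is handed in: The bolt has dropped into the thread (thread_drop over 6.5 mm) and stands one turn forward of there (crank 5.6 to 6.85 rad), at rest, the vent plunger is up, and the fingers still grip the crank knob (over 1 N) (value of joint crank between 5.6 and 6.85 rad and value of joint thread_drop above 0.0065 m and value of joint vent_plunger below 0.002 m and contact force between the fingers and crank_knob above 1 N and velocity of joint crank between -0.1 and 0.1 rad/s); the arm keeps its last pose, push and grip.
It fails at once if the bolt is wound in too far (value of joint crank above 7.2 rad).
It fails at once if the bolt is wound forward before it has dropped in (cross-threaded) (value of joint thread_drop below 0.003 m and value of joint crank above 2.7 rad).
It fails at once if a bystander is moved by more than 20 mm (distance of any of timer, marker_red, marker_black, petri_c, beaker_100, stopper_red, jar_salt from where it was at the start of the episode above 0.02 m).
It also fails if it takes over 61 s, if anything falls off the work surface, if the arm or the gripper's body presses on something with over 40 N, if the wrist force passes 120 N, or if a joint passes its speed limit or range.

## Working session

There is one attempt and no reset: what is moved stays moved. The work goes in short steps, Python scripts to look and compute and a tool call to move; the robot and the scene stay as the last step left them, time stands still between calls to the robot, and variables do not carry over. Pictures are saved under pics/ and viewed, at most 10 in all, crops included, and the job is handed in when it is done.

Besides the shell and the picture viewer there is one more tool, called after "Request:" in YAML: its name, and indented under it one key for each argument. apply_moves: Moves the arm, as the interface text tells. Its arguments: {"type":"object","properties":{"series":{"type":"array"},"force":{"type":"number"}},"required":["series"]}

```bash
mkdir -p pics; python3 - <<'E'
from cell import env
import cv2,numpy as np
np.set_printoptions(precision=4,suppress=True)
for n in("top","side"):
    s=env.snapshot(n); cv2.imwrite(f"pics/{n}0.png",s["color"][:,:,::-1]); np.savez(f"{n}0.npz",**s); print(n,s["intrinsics"],s["extrinsics"],s.keys())
s=env.sense(); print(s)
E
```

```text
top [[469.6816   0.     316.9338]
 [  0.     469.6816 237.7159]
 [  0.       0.       1.    ]] [[-0.0267  0.9953 -0.0927  0.4391]
 [-0.9996 -0.0259  0.0103 -0.0633]
 [ 0.0078  0.0929  0.9956  1.4463]
 [ 0.      0.      0.      1.    ]] dict_keys(['color', 'intrinsics', 'extrinsics'])
side [[502.3691   0.     321.4935]
 [  0.     502.3691 239.7996]
 [  0.       0.       1.    ]] [[-0.9806  0.1136 -0.1596  0.3292]
 [-0.1949 -0.6482  0.7361  0.8858]
 [-0.0199  0.7529  0.6578  0.9304]
 [ 0.      0.      0.      1.    ]] dict_keys(['color', 'intrinsics', 'extrinsics'])
{'time_s': 0.1, 'qpos': array([ 1.1163,  0.0918,  1.2318,  0.    ,  1.8198, -0.0567]), 'qd': array([ 0.0002, -0.0014, -0.0021, -0.0008,  0.0014, -0.    ]), 'joint_efforts': array([  0.002 , -44.7854, -40.7571,   0.0699,   0.0283,  -0.0001]), 'ee_pos': array([0.2323, 0.5529, 0.2216]), 'eef_rot': array([[-0.9219,  0.3874, -0.0008],
       [ 0.3874,  0.9219, -0.0016],
       [ 0.0001, -0.0018, -1.    ]]), 'ft_force': array([0.2156, 0.2638, 0.9353]), 'ft_torque': array([-0.027 ,  0.0204, -0.0183]), 'finger_force': 0.0, 'finger_gap': 0.08777235057361343}
```

View pics/top0.png

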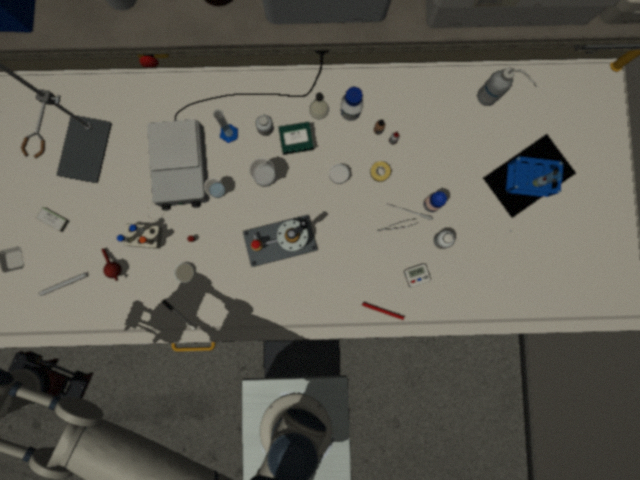

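View pics/side0.png

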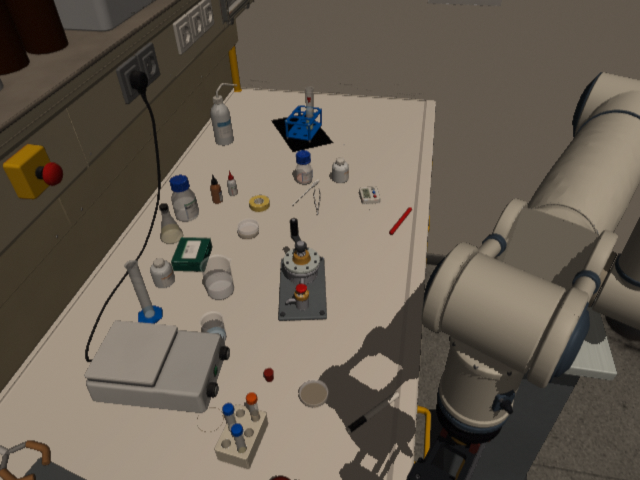

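The top view shows the vessel at about (292,235), the red vent head at about (257,243) and the crank knob at about (320,215). In the side view the vent is at (301,289) and the knob at (294,228). I'll zoom in on both.

```bash
cat > h.py <<'E'
import numpy as np,cv2
np.set_printoptions(precision=4,suppress=True)
def ray(c,uv):
    K,E=c["intrinsics"],c["extrinsics"]
    d=np.linalg.inv(K)@[uv[0],uv[1],1]; d=E[:3,:3]@(d*[1,-1,-1]); return E[:3,3],d/np.linalg.norm(d)
def onz(c,uv,z):
    o,d=ray(c,uv); return o+d*(z-o[2])/d[2]
def tri(c1,u1,c2,u2):
    o1,d1=ray(c1,u1);o2,d2=ray(c2,u2)
    t=np.linalg.lstsq(np.c_[d1,-d2],o2-o1,rcond=None)[0]
    a,b=o1+t[0]*d1,o2+t[1]*d2; return (a+b)/2,np.linalg.norm(a-b)
def proj(c,p):
    E=c["extrinsics"];q=E[:3,:3].T@(np.array(p)-E[:3,3]);q=q*[1,-1,-1];q=c["intrinsics"]@q;return q[:2]/q[2]
def blobs(mask,x0,y0):
    n,l,s,c=cv2.connectedComponentsWithStats(mask.astype(np.uint8))
    return [(s[i].tolist(),(c[i]+[x0,y0]).round(1).tolist()) for i in range(1,n) if s[i][4]>8]
E
python3 - <<'E'
from h import *
t=np.load("top0.npz");s=np.load("side0.npz")
ims=[]
for c,(x0,y0,x1,y1) in((t,(235,200,335,275)),(s,(260,210,360,325))):
    im=c["color"][y0:y1,x0:x1]; hs=cv2.cvtColor(im,cv2.COLOR_RGB2HSV).astype(int)
    H,S,V=hs[...,0],hs[...,1],hs[...,2]
    print("red",blobs(((H<6)|(H>172))&(S>150)&(V>80),x0,y0))
    print("black",blobs(V<40,x0,y0))
    print("white",blobs((V>140)&(S<50),x0,y0)[:4])
    k=500/(y1-y0) if len(ims) else 4
    ims.append(cv2.resize(im,None,fx=4,fy=4,interpolation=cv2.INTER_CUBIC))
h=max(i.shape[0] for i in ims)
ims=[cv2.copyMakeBorder(i,0,h-i.shape[0],0,0,0) for i in ims]
cv2.imwrite("pics/crop0.png",np.hstack(ims)[:,:,::-1])
E
```

```text
red [([16, 40, 9, 8, 53], [255.1, 243.8])]
black [([60, 17, 19, 27, 166], [305.6, 227.9]), ([23, 33, 12, 14, 59], [263.0, 239.1])]
white [([0, 0, 100, 75, 4396], [286.1, 235.6]), ([53, 23, 5, 4, 11], [289.5, 224.4]), ([44, 27, 6, 5, 16], [281.9, 229.1]), ([44, 35, 6, 6, 24], [281.2, 238.0])]
red [([36, 74, 11, 9, 79], [300.9, 287.7])]
black [([30, 10, 8, 22, 122], [293.9, 229.6]), ([35, 37, 12, 6, 46], [300.0, 249.4]), ([21, 54, 10, 15, 57], [285.0, 272.0]), ([29, 92, 7, 3, 13], [292.6, 302.7])]
white [([0, 0, 100, 115, 5427], [312.3, 257.6]), ([38, 56, 9, 5, 35], [301.4, 267.9]), ([78, 86, 22, 29, 244], [352.1, 314.6])]
```

View pics/crop0.png

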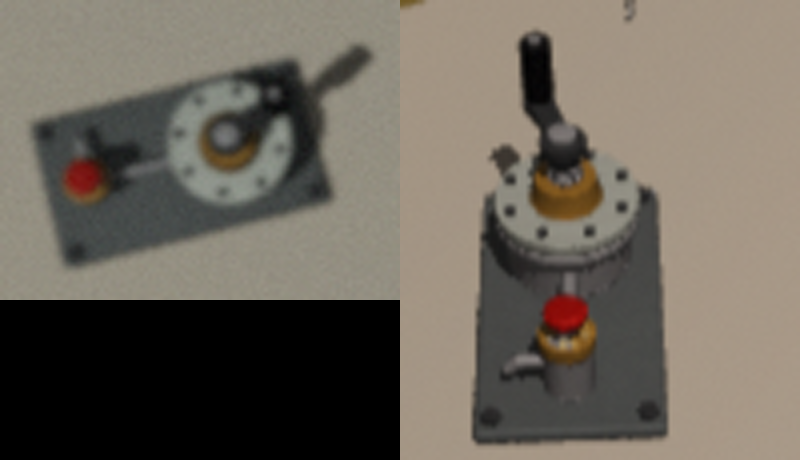

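The crop shows the vent head at top (255.5,244), the lid centre at top (292.7,235.2), and the knob top at top (303,224). The side view gives the knob top at (293.7,220.5) and the vent at (301,288).

```bash
python3 - <<'E'
from h import *
t=np.load("top0.npz");s=np.load("side0.npz")
v,e=tri(t,(255.3,243.8),s,(300.9,287.7));print("vent tri",v,e, onz(t,(255.3,243.8),.077),onz(s,(300.9,287.7),.077))
f=lambda x,y:(235+x/4,200+y/4)
P=[onz(t,f(*p),.012) for p in((35,122),(292,62),(330,200),(70,266))]
print("plate",P,[np.linalg.norm(P[i]-P[i-1]) for i in range(4)],np.mean(P,0))
b1=onz(t,f(231,141),.072);print("lid c",b1, np.linalg.norm((v-b1)[:2]))
print("lid side",onz(s,(260+(567-400)/4,210+203/4),.072))
k,e=tri(t,f(273,97),s,(293.9,230));print("knob tri",k,e,onz(t,f(273,97),.16),onz(s,(293.9,231),.140))
for b in(b1,): print("knob rad",np.linalg.norm((onz(t,f(273,97),.16)-b)[:2]))
d=(v-b1)[:2];d/=np.linalg.norm(d);print("ydir",d)
E
```

```text
vent tri [0.5525 0.1032 0.0742] 0.002501084688859972 [0.5535 0.103  0.077 ] [0.5505 0.1056 0.077 ]
plate [array([0.6007, 0.1457, 0.012 ]), array([ 0.6421, -0.0525,  0.012 ]), array([ 0.5349, -0.0788,  0.012 ]), array([0.4897, 0.1205, 0.012 ])] [np.float64(0.11383695299599104), np.float64(0.20244758355027942), np.float64(0.11040370569640685), np.float64(0.20436308970991543)] [0.5669 0.0337 0.012 ]
lid c [ 0.5762 -0.0066  0.072 ] 0.11234055066417913
lid side [0.5703 0.0113 0.072 ]
knob tri [ 0.6005 -0.0394  0.1255] 0.0018005901394201516 [ 0.5972 -0.0399  0.16  ] [ 0.5938 -0.019   0.14  ]
knob rad 0.0392782580329079
ydir [-0.2115  0.9774]
```

Request:
apply_moves:
  series:
    - {"x":-0.023,"y":-0.0145,"rz":0.1,"grip":-1}
    - {"x":-0.061,"y":-0.038,"rz":0.2,"grip":-1}
    - {"x":-0.103,"y":-0.064,"rz":0.3,"grip":-1}
    - {"x":-0.145,"y":-0.09,"rz":0.4,"grip":-1}
    - {"x":-0.188,"y":-0.116,"rz":0.5,"grip":-1}
    - {"x":-0.23,"y":-0.142,"rz":0.59,"grip":-1}
    - {"x":-0.272,"y":-0.168,"rz":0.59,"grip":-1}
    - {"x":-0.314,"y":-0.194,"rz":0.59,"grip":-1}
    - {"x":-0.356,"y":-0.22,"rz":0.59,"grip":-1}
    - {"x":-0.399,"y":-0.247,"rz":0.59,"grip":-1}
    - {"x":-0.438,"y":-0.271,"rz":0.59,"grip":-1}
    - {"x":-0.469,"y":-0.29,"rz":0.59,"grip":-1}
  force: 20

```text
invalid input
```

Request:
apply_moves:
  series:
    - {"z":0.03,"grip":-1}
    - {"z":0.06,"grip":-1}
    - {"z":0.09,"grip":-1}
    - {"z":0.115,"grip":-1}
    - {"z":0.125,"grip":-1}
    - {"z":0.125,"grip":-1}
    - {"z":0.125,"grip":-1}

```text
invalid input
```

```bash
python3 - <<'E'
from cell import env
from h import *
for n in("top","side"):
    s=env.snapshot(n); np.savez(f"{n}1.npz",**s); 
    y,x=(185,215) if n=="top" else (180,210)
    cv2.imwrite(f"pics/{n}1.png",cv2.resize(s["color"][y:y+150,x:x+150],None,fx=4,fy=4,interpolation=cv2.INTER_CUBIC)[:,:,::-1])
s=env.sense(); print(s["ee_pos"],s["eef_rot"],s["qpos"],s["ft_force"],s["time_s"],s["finger_gap"])
E
```

```text
[0.2323 0.553  0.2219] [[-0.9219  0.3874 -0.0006]
 [ 0.3874  0.9219 -0.0011]
 [ 0.0001 -0.0012 -1.    ]] [ 1.1163  0.0916  1.2315  0.      1.8198 -0.0567] [ 0.3682 -0.9745 -0.313 ] 0.2 0.08748611147212461
```

View pics/side1.png

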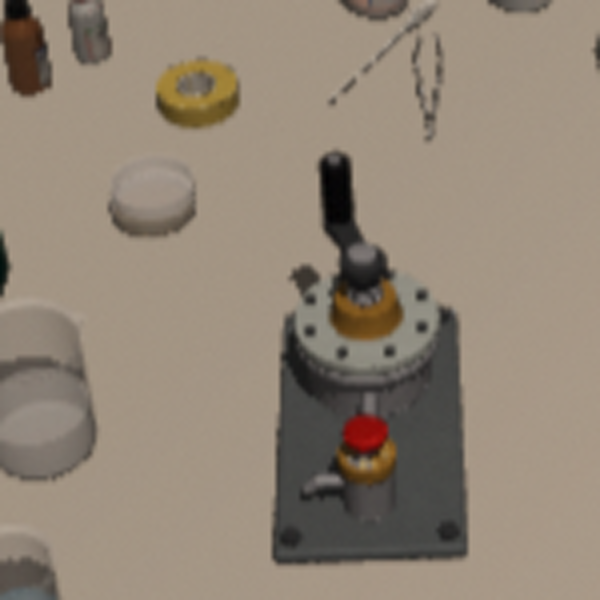

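The moves were refused, so the scene is unchanged: the side crop shows the vent head at (365,432) and the knob at (337,190). I'll try again with every field filled in.

Request:
apply_moves:
  series:
    - {"x":-0.023,"y":-0.0145,"z":0,"rx":0,"ry":0,"rz":0.1,"grip":-1}
    - {"x":-0.061,"y":-0.038,"z":0,"rx":0,"ry":0,"rz":0.2,"grip":-1}
    - {"x":-0.103,"y":-0.064,"z":0,"rx":0,"ry":0,"rz":0.3,"grip":-1}
    - {"x":-0.145,"y":-0.09,"z":0,"rx":0,"ry":0,"rz":0.4,"grip":-1}
    - {"x":-0.188,"y":-0.116,"z":0,"rx":0,"ry":0,"rz":0.5,"grip":-1}
    - {"x":-0.23,"y":-0.142,"z":0,"rx":0,"ry":0,"rz":0.59,"grip":-1}
    - {"x":-0.272,"y":-0.168,"z":0,"rx":0,"ry":0,"rz":0.59,"grip":-1}
    - {"x":-0.314,"y":-0.194,"z":0,"rx":0,"ry":0,"rz":0.59,"grip":-1}
    - {"x":-0.356,"y":-0.22,"z":0,"rx":0,"ry":0,"rz":0.59,"grip":-1}
    - {"x":-0.399,"y":-0.247,"z":0,"rx":0,"ry":0,"rz":0.59,"grip":-1}
    - {"x":-0.438,"y":-0.271,"z":0,"rx":0,"ry":0,"rz":0.59,"grip":-1}
    - {"x":-0.469,"y":-0.29,"z":0,"rx":0,"ry":0,"rz":0.59,"grip":-1}
  force: 20

```text
time_s: 1.4
ee_pos: [0.5535, 0.1016, 0.2223]
eef_rot: [[-0.549, 0.836, -0.0], [0.836, 0.549, -0.0], [-0.0, -0.0, -1.0]]
ft_force: [-0.5, 0.3, 0.8]
finger_gap: 0.0004
finger_force: 0.0
```

Request:
apply_moves:
  series:
    - {"x":0,"y":0,"z":0.04,"rx":0,"ry":0,"rz":0,"grip":-1}
    - {"x":0,"y":0,"z":0.08,"rx":0,"ry":0,"rz":0,"grip":-1}
    - {"x":0,"y":0,"z":0.11,"rx":0,"ry":0,"rz":0,"grip":-1}
    - {"x":0,"y":0,"z":0.125,"rx":0,"ry":0,"rz":0,"grip":-1}
    - {"x":0,"y":0,"z":0.13,"rx":0,"ry":0,"rz":0,"grip":-1}
    - {"x":0,"y":0,"z":0.13,"rx":0,"ry":0,"rz":0,"grip":-1}
    - {"x":0,"y":0,"z":0.13,"rx":0,"ry":0,"rz":0,"grip":-1}

```text
time_s: 2.1
ee_pos: [0.5535, 0.1044, 0.0948]
eef_rot: [[-0.551, 0.835, 0.003], [0.835, 0.551, 0.0], [-0.001, 0.003, -1.0]]
ft_force: [-1.2, -0.9, -0.2]
finger_gap: 0.0007
finger_force: 0.0
```

```bash
python3 - <<'E'
from cell import env
from h import *
s=env.snapshot("side"); np.savez("side2.npz",**s)
cv2.imwrite("pics/side2.png",cv2.resize(s["color"][190:340,210:400],None,fx=4,fy=4,interpolation=cv2.INTER_CUBIC)[:,:,::-1])
s=env.sense(); print(s["ee_pos"],s["qpos"],s["ft_force"])
E
```

```text
[0.5535 0.1044 0.0949] [ 0.126   0.0019  1.5486 -0.      1.5876 -0.4572] [0.5663 0.5413 0.3722]
```

View pics/side2.png

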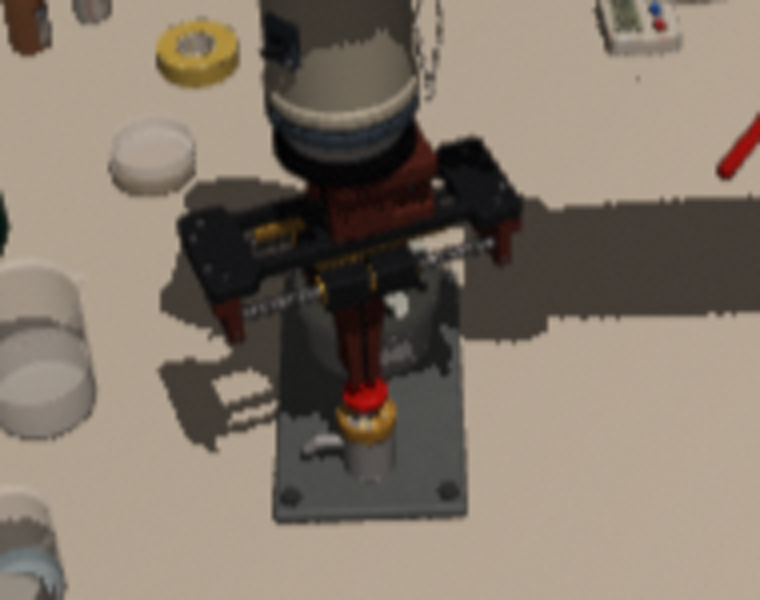

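The closed fingertips (365,385) stand right over the red head (365,397). I'll press it now.

Request:
apply_moves:
  series:
    - {"x":0,"y":0,"z":0.008,"rx":0,"ry":0,"rz":0,"grip":-1}
    - {"x":0,"y":0,"z":0.014,"rx":0,"ry":0,"rz":0,"grip":-1}
    - {"x":0,"y":0,"z":0.018,"rx":0,"ry":0,"rz":0,"grip":-1}
    - {"x":0,"y":0,"z":0.021,"rx":0,"ry":0,"rz":0,"grip":-1}
    - {"x":0,"y":0,"z":0.023,"rx":0,"ry":0,"rz":0,"grip":-1}
    - {"x":0,"y":0,"z":0.024,"rx":0,"ry":0,"rz":0,"grip":-1}
    - {"x":0,"y":0,"z":0.024,"rx":0,"ry":0,"rz":0,"grip":-1}
    - {"x":0,"y":0,"z":0.024,"rx":0,"ry":0,"rz":0,"grip":-1}

```text
time_s: 2.95
ee_pos: [0.553, 0.1042, 0.0709]
eef_rot: [[-0.551, 0.835, 0.002], [0.835, 0.551, 0.0], [-0.001, 0.002, -1.0]]
ft_force: [-3.0, -0.5, 10.5]
finger_gap: 0.0005
finger_force: 5.5
```

Request:
apply_moves:
  series:
    - {"x":0,"y":0,"z":0.001,"rx":0,"ry":0,"rz":0,"grip":-1}
    - {"x":0,"y":0,"z":0.0015,"rx":0,"ry":0,"rz":0,"grip":-1}
    - {"x":0,"y":0,"z":0.0015,"rx":0,"ry":0,"rz":0,"grip":-1}
    - {"x":0,"y":0,"z":0.0015,"rx":0,"ry":0,"rz":0,"grip":-1}

```text
time_s: 3.35
ee_pos: [0.5531, 0.1042, 0.0709]
eef_rot: [[-0.551, 0.835, 0.003], [0.835, 0.551, 0.0], [-0.001, 0.003, -1.0]]
ft_force: [-5.3, -0.9, 16.6]
finger_gap: 0.0004
finger_force: 8.4
```

Pressed to its stop (force rising with no motion). I'll retreat and check the knob location.

Request:
apply_moves:
  series:
    - {"x":0,"y":0,"z":-0.02,"rx":0,"ry":0,"rz":0,"grip":-1}
    - {"x":0,"y":0,"z":-0.06,"rx":0,"ry":0,"rz":0,"grip":-1}
    - {"x":0,"y":0,"z":-0.1,"rx":0,"ry":0,"rz":0,"grip":-1}
    - {"x":0,"y":0,"z":-0.14,"rx":0,"ry":0,"rz":0,"grip":0.3}

```text
time_s: 3.75
ee_pos: [0.5519, 0.104, 0.2078]
eef_rot: [[-0.55, 0.835, -0.002], [0.835, 0.55, -0.0], [0.001, -0.001, -1.0]]
ft_force: [0.5, 0.0, 0.1]
finger_gap: 0.0056
finger_force: 0.0
```

```bash
python3 - <<'E'
from h import *
from cell import env
t=np.load("top0.npz");s=np.load("side0.npz")
f=lambda x,y:(235+x/4,200+y/4)
for z in(.118,.162): print(z,"top",proj(t,(.597,-.040,z)),"side",proj(s,(.597,-.04,z)))
print("axis",[(proj(t,(.5757,-.005,z)),proj(s,(.5757,-.005,z))) for z in(.072,.082,.116)])
for r in (219,220.5): print("sidetop z.162",onz(s,(293.8,r),.162))
print("side bot",onz(s,(294.5,236.5),.118))
for c,(x0,y0,x1,y1) in((t,(294,212,312,234)),(s,(288,214,302,246))): print(c["color"][y0:y1,x0:x1].max(-1))
q=env.snapshot("side"); np.savez("side3.npz",**q); im=q["color"]
hs=cv2.cvtColor(im[270:310,280:330],cv2.COLOR_RGB2HSV).astype(int)
print("red",blobs(((hs[...,0]<6)|(hs[...,0]>172))&(hs[...,1]>150)&(hs[...,2]>80),280,270))
E
```

```text
0.118 top [303.6093 226.096 ] side [295.1248 232.2513]
0.162 top [303.2833 224.217 ] side [294.1471 218.5396]
axis [(array([292.1954, 235.4382]), array([301.1216, 256.0826])), (array([292.0426, 235.1031]), array([300.935 , 253.1497])), (array([291.5059, 233.9265]), array([300.2857, 242.9435]))]
sidetop z.162 [ 0.5974 -0.0381  0.162 ]
sidetop z.162 [ 0.596  -0.0324  0.162 ]
side bot [ 0.5947 -0.0239  0.118 ]
[[145 144 148 145 147 148 149 145 148 146 145 149 145 144 143 143 146 147]
 [147 147 146 145 149 148 145 144 146 142 143 140 136 134 137 139 141 144]
 [145 145 145 141 141 144 142 137 135 135 126 121 113 114 117 126 141 145]
 [143 144 145 135 134 129 127 119 109 106  98  90  78  78  84 108 132 143]
 [132 131 126 113  99  94  94  87  80  75  68  62  52  52  59  86 123 139]
 [103 101  93  79  62  58  55  56  58  58  48  45  44  38  49  72 113 139]
 [ 65  59  57  49  42  35  35  40  35  41  41  34  37  37  44  66 104 130]
 [ 58  54  47  41  33  30  29  29  29  30  27  26  31  42  46  62  87 117]
 [ 78  82  72  61  51  36  24  25  25  25  22  19  28  34  38  48  68  97]
 [ 93  99 110 
[... 2194 characters left out ...]
3 162]
 [163 159 119  44  14  11  10  12  14  31  67 152 161 162]
 [163 158 122  44  26  30  31  31  32  38  52 118 159 163]
 [162 162 142  55  27  34  39  40  39  39  43  77 152 162]
 [162 163 155 106  44  26  37  39  41  39  40  53 119 158]
 [163 163 162 147 102  39  33  39  40  40  40  45  82 152]
 [162 162 163 161 143  81  35  38  40  43  49  63  76 124]
 [163 162 162 162 159 136  80  36  43  63  90  99 102 114]
 [162 163 162 163 162 159 133  48  50  96 112 116 117 117]
 [163 162 162 164 163 163 150  58  51 100 118 120 122 122]
 [163 163 162 162 163 159 133  57  46  82 112 119 121 120]
 [163 163 163 162 162 159 120  54  41  54  81  91  94  96]]
red [([16, 14, 11, 9, 83], [300.9, 287.8])]
```

Request:
apply_moves:
  series:
    - {"x":-0.03,"y":-0.008,"z":0,"rx":0,"ry":0,"rz":0,"grip":0.3}
    - {"x":-0.07,"y":-0.018,"z":0,"rx":0,"ry":0,"rz":0,"grip":0.3}
    - {"x":-0.11,"y":-0.029,"z":0,"rx":0,"ry":0,"rz":0,"grip":0.3}
    - {"x":-0.1445,"y":-0.039,"z":0,"rx":0,"ry":0,"rz":0,"grip":0.3}
    - {"x":-0.1445,"y":-0.039,"z":0.01,"rx":0,"ry":0,"rz":0,"grip":0.3}
    - {"x":-0.1445,"y":-0.039,"z":0.02,"rx":0,"ry":0,"rz":0,"grip":0.3}
    - {"x":-0.1445,"y":-0.039,"z":0.02,"rx":0,"ry":0,"rz":0,"grip":0.3}
    - {"x":-0.1445,"y":-0.039,"z":0.02,"rx":0,"ry":0,"rz":0,"grip":0.3}

```text
time_s: 4.6
ee_pos: [0.599, -0.0367, 0.1865]
eef_rot: [[-0.552, 0.834, -0.001], [0.834, 0.552, 0.0], [0.001, -0.001, -1.0]]
ft_force: [0.4, -0.1, 0.3]
finger_gap: 0.0572
finger_force: 0.0
```

```bash
python3 - <<'E'
from cell import env
from h import *
s=env.snapshot("side"); 
cv2.imwrite("pics/side4.png",cv2.resize(s["color"][150:300,210:400],None,fx=4,fy=4,interpolation=cv2.INTER_CUBIC)[:,:,::-1])
s=env.sense(); print(s["ee_pos"],s["qpos"],s["ft_force"],s["finger_gap"])
E
```

```text
[ 0.5992 -0.0368  0.1872] [-0.118   0.0878  1.2968  0.0002  1.7571 -0.7027] [0.2852 0.0931 0.3118] 0.05705487570052553
```

View pics/side4.png

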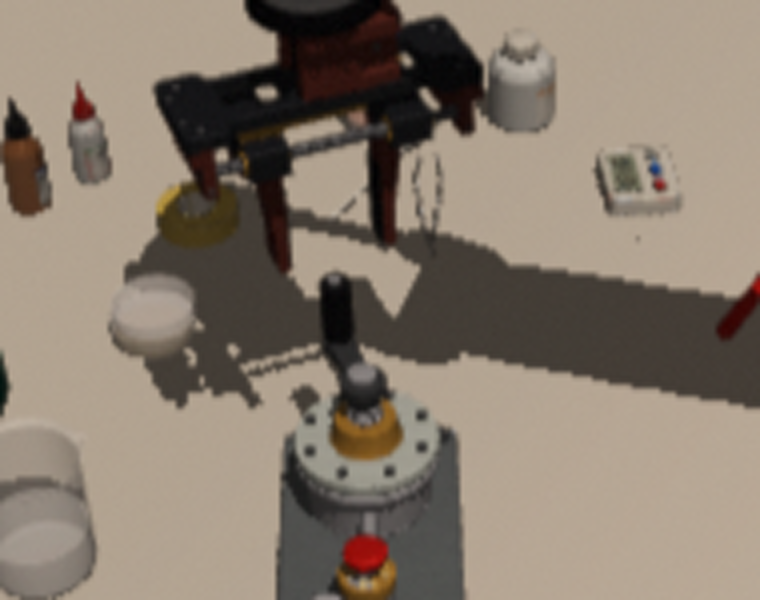

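The fingertips (282,268) and (388,242) straddle the knob top (335,277). I'll descend and close on it.

Request:
apply_moves:
  series:
    - {"x":-0.001,"y":0,"z":0.015,"rx":0,"ry":0,"rz":0,"grip":0.3}
    - {"x":-0.001,"y":0,"z":0.03,"rx":0,"ry":0,"rz":0,"grip":0.3}
    - {"x":-0.001,"y":0,"z":0.045,"rx":0,"ry":0,"rz":0,"grip":0.3}
    - {"x":-0.001,"y":0,"z":0.056,"rx":0,"ry":0,"rz":0,"grip":0.3}
    - {"x":-0.001,"y":0,"z":0.061,"rx":0,"ry":0,"rz":0,"grip":0.3}
    - {"x":-0.001,"y":0,"z":0.061,"rx":0,"ry":0,"rz":0,"grip":-0.3}
    - {"x":-0.001,"y":0,"z":0.061,"rx":0,"ry":0,"rz":0,"grip":-0.8}
    - {"x":-0.001,"y":0,"z":0.061,"rx":0,"ry":0,"rz":0,"grip":-0.8}
    - {"x":-0.001,"y":0,"z":0.061,"rx":0,"ry":0,"rz":0,"grip":-0.8}
    - {"x":-0.001,"y":0,"z":0.061,"rx":0,"ry":0,"rz":0,"grip":-0.8}
  force: 15

```text
time_s: 5.65
ee_pos: [0.6003, -0.0389, 0.1267]
eef_rot: [[-0.55, 0.835, 0.001], [0.835, 0.55, -0.0], [-0.001, 0.001, -1.0]]
ft_force: [0.1, -0.7, 1.1]
finger_gap: 0.0209
finger_force: 0.3
```

Request:
apply_moves:
  series:
    - {"x":0,"y":0,"z":0,"rx":0,"ry":0,"rz":0,"grip":-0.8}
    - {"x":0,"y":0,"z":0,"rx":0,"ry":0,"rz":0,"grip":-0.8}
    - {"x":0.0004,"y":0.0044,"z":-0.0001,"rx":0,"ry":0,"rz":0,"grip":-0.8}
    - {"x":0.0011,"y":0.0087,"z":-0.0003,"rx":0,"ry":0,"rz":0,"grip":-0.8}
    - {"x":0.0024,"y":0.013,"z":-0.0004,"rx":0,"ry":0,"rz":0,"grip":-0.8}
    - {"x":0.0041,"y":0.017,"z":-0.0005,"rx":0,"ry":0,"rz":0,"grip":-0.8}
    - {"x":0.0062,"y":0.0209,"z":-0.0007,"rx":0,"ry":0,"rz":0,"grip":-0.8}
    - {"x":0.0062,"y":0.0209,"z":-0.0007,"rx":0,"ry":0,"rz":0,"grip":-0.8}
    - {"x":0.0062,"y":0.0209,"z":-0.0007,"rx":0,"ry":0,"rz":0,"grip":-0.8}
  force: 16

```text
time_s: 6.55
ee_pos: [0.6145, -0.0217, 0.1268]
eef_rot: [[-0.551, 0.835, 0.001], [0.835, 0.551, 0.0], [0.0, 0.001, -1.0]]
ft_force: [-0.7, -1.2, -0.3]
finger_gap: 0.0197
finger_force: 16.0
```

Request:
apply_moves:
  series:
    - {"x":0.0025,"y":0.0036,"z":-0.0001,"rx":0,"ry":0,"rz":0,"grip":-0.8}
    - {"x":0.0054,"y":0.007,"z":-0.0003,"rx":0,"ry":0,"rz":0,"grip":-0.8}
    - {"x":0.0086,"y":0.01,"z":-0.0004,"rx":0,"ry":0,"rz":0,"grip":-0.8}
    - {"x":0.0086,"y":0.01,"z":-0.0004,"rx":0,"ry":0,"rz":0,"grip":-0.8}
    - {"x":0.0086,"y":0.01,"z":-0.0004,"rx":0,"ry":0,"rz":0,"grip":-0.8}

```text
time_s: 7.05
ee_pos: [0.6181, -0.0087, 0.1277]
eef_rot: [[-0.551, 0.834, 0.001], [0.834, 0.551, 0.001], [0.0, 0.002, -1.0]]
ft_force: [0.0, -1.3, 1.5]
finger_gap: 0.0196
finger_force: 16.0
```

Request:
apply_moves:
  series:
    - {"x":0.0029,"y":0.0023,"z":-0.0001,"rx":0,"ry":0,"rz":0,"grip":-0.8}
    - {"x":0.0059,"y":0.0043,"z":-0.0002,"rx":0,"ry":0,"rz":0,"grip":-0.8}
    - {"x":0.0092,"y":0.006,"z":-0.0003,"rx":0,"ry":0,"rz":0,"grip":-0.8}
    - {"x":0.0092,"y":0.006,"z":-0.0003,"rx":0,"ry":0,"rz":0,"grip":-0.8}
    - {"x":0.0092,"y":0.006,"z":-0.0003,"rx":0,"ry":0,"rz":0,"grip":-0.8}

```text
time_s: 7.55
ee_pos: [0.6178, 0.0025, 0.1278]
eef_rot: [[-0.551, 0.834, 0.001], [0.834, 0.551, 0.001], [0.001, 0.001, -1.0]]
ft_force: [1.7, -0.1, 1.6]
finger_gap: 0.0195
finger_force: 16.0
```

Request:
apply_moves:
  series:
    - {"x":0.0034,"y":0.0014,"z":-0.0001,"rx":0,"ry":0,"rz":0,"grip":-0.8}
    - {"x":0.0069,"y":0.0026,"z":-0.0002,"rx":0,"ry":0,"rz":0,"grip":-0.8}
    - {"x":0.0105,"y":0.0034,"z":-0.0003,"rx":0,"ry":0,"rz":0,"grip":-0.8}
    - {"x":0.0105,"y":0.0034,"z":-0.0003,"rx":0,"ry":0,"rz":0,"grip":-0.8}
    - {"x":0.0105,"y":0.0034,"z":-0.0003,"rx":0,"ry":0,"rz":0,"grip":-0.8}

```text
time_s: 8.05
ee_pos: [0.614, 0.0129, 0.1264]
eef_rot: [[-0.551, 0.834, -0.003], [0.834, 0.551, 0.001], [0.002, -0.002, -1.0]]
ft_force: [0.6, 1.3, -10.4]
finger_gap: 0.0196
finger_force: 16.0
```

The hand now feels a pull of about -10 N, so the bolt is past the thread end. I'll open a little to let it drop.

Request:
apply_moves:
  series:
    - {"x":0,"y":0,"z":0,"rx":0,"ry":0,"rz":0,"grip":-0.42}
    - {"x":0,"y":0,"z":0,"rx":0,"ry":0,"rz":0,"grip":-0.42}
    - {"x":0,"y":0,"z":0,"rx":0,"ry":0,"rz":0,"grip":-0.42}
    - {"x":0,"y":0,"z":0,"rx":0,"ry":0,"rz":0,"grip":-0.42}
    - {"x":0,"y":0,"z":0,"rx":0,"ry":0,"rz":0,"grip":-0.42}

```text
time_s: 8.55
ee_pos: [0.6149, 0.0121, 0.1286]
eef_rot: [[-0.55, 0.835, 0.001], [0.835, 0.55, -0.0], [-0.001, 0.001, -1.0]]
ft_force: [0.4, -0.1, 0.1]
finger_gap: 0.0254
finger_force: 0.0
```

```bash
python3 - <<'E'
from cell import env
from h import *
s=env.snapshot("side"); 
cv2.imwrite("pics/side5.png",cv2.resize(s["color"][150:300,210:400],None,fx=4,fy=4,interpolation=cv2.INTER_CUBIC)[:,:,::-1])
s=env.sense(); print(s["ee_pos"],s["ft_force"],s["finger_gap"],s["finger_force"])
E
```

```text
[0.6148 0.0121 0.1283] [ 0.1737 -0.417  -0.3358] 0.025489189589036693 0.0
```

View pics/side5.png

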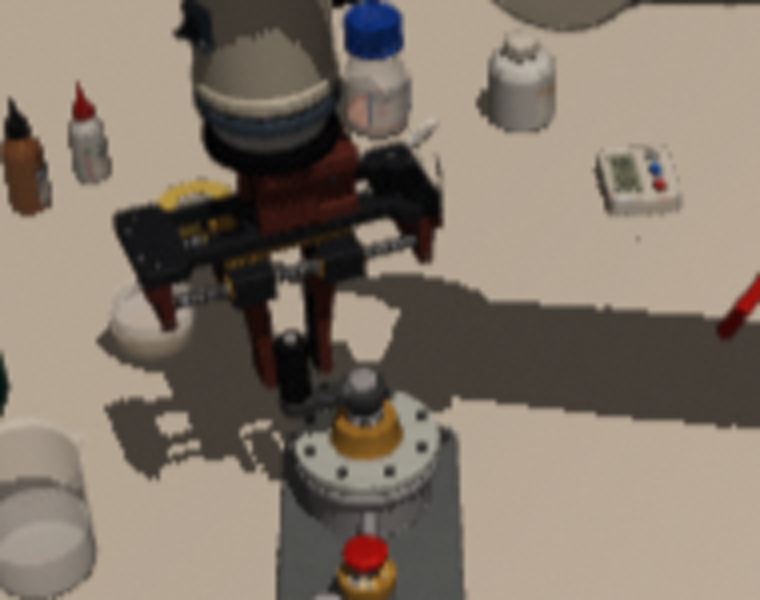

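The knob, at (291,336) top to (291,402) bottom, stands between the fingertips (262,380) and (320,365) and the vent is up. I'll check its height.

```bash
python3 - <<'E'
from h import *
s=np.load("side0.npz")
for z in(.162,.155,.152): print(z,onz(s,(210+291/4-.4,150+338/4-.4),z))
for z in(.119,.111,.108): print(z,onz(s,(210+293/4-.4,150+402/4-.4),z))
E
```

```text
0.162 [0.6107 0.0219 0.162 ]
0.155 [0.6133 0.014  0.155 ]
0.152 [0.6144 0.0107 0.152 ]
0.119 [0.6103 0.0309 0.119 ]
0.111 [0.6131 0.0224 0.111 ]
0.108 [0.6141 0.0193 0.108 ]
```

It has dropped (knob top about 155 mm). I'll lower and re-grip.

Request:
apply_moves:
  series:
    - {"x":0,"y":0,"z":0.003,"rx":0,"ry":0,"rz":0,"grip":-0.42}
    - {"x":0,"y":0,"z":0.006,"rx":0,"ry":0,"rz":0,"grip":-0.42}
    - {"x":0,"y":0,"z":0.008,"rx":0,"ry":0,"rz":0,"grip":-0.42}
    - {"x":0,"y":0,"z":0.008,"rx":0,"ry":0,"rz":0,"grip":-0.8}
    - {"x":0,"y":0,"z":0.008,"rx":0,"ry":0,"rz":0,"grip":-0.8}
    - {"x":0,"y":0,"z":0.008,"rx":0,"ry":0,"rz":0,"grip":-0.8}
    - {"x":0,"y":0,"z":0.008,"rx":0,"ry":0,"rz":0,"grip":-0.8}
  force: 16

```text
time_s: 9.3
ee_pos: [0.6146, 0.0124, 0.1194]
eef_rot: [[-0.551, 0.835, -0.0], [0.835, 0.551, 0.0], [0.0, -0.0, -1.0]]
ft_force: [0.7, 0.7, -2.5]
finger_gap: 0.0194
finger_force: 16.0
```

Request:
apply_moves:
  series:
    - {"x":-0.0071,"y":-0.0019,"z":0.0002,"rx":0,"ry":0,"rz":0,"grip":-0.8}
    - {"x":-0.0137,"y":-0.005,"z":0.0004,"rx":0,"ry":0,"rz":0,"grip":-0.8}
    - {"x":-0.0197,"y":-0.0092,"z":0.0007,"rx":0,"ry":0,"rz":0,"grip":-0.8}
    - {"x":-0.0249,"y":-0.0144,"z":0.0009,"rx":0,"ry":0,"rz":0,"grip":-0.8}
    - {"x":-0.0291,"y":-0.0204,"z":0.0011,"rx":0,"ry":0,"rz":0,"grip":-0.8}
    - {"x":-0.0322,"y":-0.027,"z":0.0013,"rx":0,"ry":0,"rz":0,"grip":-0.8}
    - {"x":-0.0341,"y":-0.0341,"z":0.0016,"rx":0,"ry":0,"rz":0,"grip":-0.8}
    - {"x":-0.0347,"y":-0.0414,"z":0.0018,"rx":0,"ry":0,"rz":0,"grip":-0.8}
    - {"x":-0.0341,"y":-0.0487,"z":0.002,"rx":0,"ry":0,"rz":0,"grip":-0.8}
    - {"x":-0.0341,"y":-0.0487,"z":0.002,"rx":0,"ry":0,"rz":0,"grip":-0.8}

```text
time_s: 10.3
ee_pos: [0.5916, -0.0437, 0.1176]
eef_rot: [[-0.55, 0.835, -0.001], [0.835, 0.55, -0.0], [0.0, -0.001, -1.0]]
ft_force: [0.7, -0.5, -6.2]
finger_gap: 0.0197
finger_force: 16.0
```

Request:
apply_moves:
  series:
    - {"x":0.0019,"y":-0.0071,"z":0.0005,"rx":0,"ry":0,"rz":0,"grip":-0.8}
    - {"x":0.005,"y":-0.0137,"z":0.001,"rx":0,"ry":0,"rz":0,"grip":-0.8}
    - {"x":0.0092,"y":-0.0197,"z":0.0015,"rx":0,"ry":0,"rz":0,"grip":-0.8}
    - {"x":0.0144,"y":-0.0249,"z":0.0019,"rx":0,"ry":0,"rz":0,"grip":-0.8}
    - {"x":0.0204,"y":-0.0291,"z":0.0021,"rx":0,"ry":0,"rz":0,"grip":-0.8}
    - {"x":0.027,"y":-0.0322,"z":0.0023,"rx":0,"ry":0,"rz":0,"grip":-0.8}
    - {"x":0.0341,"y":-0.0341,"z":0.0026,"rx":0,"ry":0,"rz":0,"grip":-0.8}
    - {"x":0.0414,"y":-0.0347,"z":0.0028,"rx":0,"ry":0,"rz":0,"grip":-0.8}
    - {"x":0.0487,"y":-0.0341,"z":0.003,"rx":0,"ry":0,"rz":0,"grip":-0.8}
    - {"x":0.0558,"y":-0.0322,"z":0.0032,"rx":0,"ry":0,"rz":0,"grip":-0.8}
    - {"x":0.0624,"y":-0.0291,"z":0.0034,"rx":0,"ry":0,"rz":0,"grip":-0.8}
    - {"x":0.0624,"y":-0.0291,"z":0.0034,"rx":0,"ry":0,"rz":0,"grip":-0.8}

```text
time_s: 11.5
ee_pos: [0.5344, -0.0064, 0.1146]
eef_rot: [[-0.551, 0.834, 0.001], [0.834, 0.551, -0.001], [-0.001, 0.001, -1.0]]
ft_force: [5.5, 0.3, -4.0]
finger_gap: 0.0195
finger_force: 16.0
```

Request:
apply_moves:
  series:
    - {"x":0.006,"y":0.0042,"z":0.0004,"rx":0,"ry":0,"rz":0,"grip":-0.8}
    - {"x":0.0112,"y":0.0094,"z":0.0008,"rx":0,"ry":0,"rz":0,"grip":-0.8}
    - {"x":0.0154,"y":0.0154,"z":0.0012,"rx":0,"ry":0,"rz":0,"grip":-0.8}
    - {"x":0.0185,"y":0.022,"z":0.0014,"rx":0,"ry":0,"rz":0,"grip":-0.8}
    - {"x":0.0204,"y":0.0291,"z":0.0016,"rx":0,"ry":0,"rz":0,"grip":-0.8}
    - {"x":0.021,"y":0.0364,"z":0.0018,"rx":0,"ry":0,"rz":0,"grip":-0.8}
    - {"x":0.0204,"y":0.0437,"z":0.0021,"rx":0,"ry":0,"rz":0,"grip":-0.8}
    - {"x":0.0185,"y":0.0508,"z":0.0023,"rx":0,"ry":0,"rz":0,"grip":-0.8}
    - {"x":0.0154,"y":0.0574,"z":0.0025,"rx":0,"ry":0,"rz":0,"grip":-0.8}
    - {"x":0.0112,"y":0.0634,"z":0.0027,"rx":0,"ry":0,"rz":0,"grip":-0.8}
    - {"x":0.006,"y":0.0686,"z":0.003,"rx":0,"ry":0,"rz":0,"grip":-0.8}
    - {"x":0.006,"y":0.0686,"z":0.003,"rx":0,"ry":0,"rz":0,"grip":-0.8}

```text
time_s: 12.7
ee_pos: [0.589, 0.0358, 0.1117]
eef_rot: [[-0.55, 0.835, 0.001], [0.835, 0.55, 0.001], [0.0, 0.001, -1.0]]
ft_force: [-0.3, -2.6, 3.4]
finger_gap: 0.0196
finger_force: 16.0
```

Request:
apply_moves:
  series:
    - {"x":-0.006,"y":0.0042,"z":0.0002,"rx":0,"ry":0,"rz":0,"grip":-0.8}
    - {"x":-0.0126,"y":0.0073,"z":0.0003,"rx":0,"ry":0,"rz":0,"grip":-0.8}
    - {"x":-0.0197,"y":0.0092,"z":0.0005,"rx":0,"ry":0,"rz":0,"grip":-0.8}
    - {"x":-0.027,"y":0.0098,"z":0.0007,"rx":0,"ry":0,"rz":0,"grip":-0.8}
    - {"x":-0.0343,"y":0.0092,"z":0.0009,"rx":0,"ry":0,"rz":0,"grip":-0.8}
    - {"x":-0.0379,"y":0.0084,"z":0.001,"rx":0,"ry":0,"rz":0,"grip":-0.8}
    - {"x":-0.0379,"y":0.0084,"z":0.001,"rx":0,"ry":0,"rz":0,"grip":-0.8}
    - {"x":-0.0379,"y":0.0084,"z":0.001,"rx":0,"ry":0,"rz":0,"grip":-0.8}
    - {"x":-0.0379,"y":0.0084,"z":0.001,"rx":0,"ry":0,"rz":0,"grip":-0.8}

```text
time_s: 13.6
ee_pos: [0.6165, 0.0085, 0.1107]
eef_rot: [[-0.55, 0.835, 0.002], [0.835, 0.55, -0.001], [-0.001, 0.001, -1.0]]
ft_force: [2.9, 0.1, 3.6]
finger_gap: 0.02
finger_force: 16.0
```

```bash
python3 - <<'E'
from cell import env
from h import *
s=env.snapshot("side"); 
cv2.imwrite("pics/side6.png",cv2.resize(s["color"][150:300,210:400],None,fx=4,fy=4,interpolation=cv2.INTER_CUBIC)[:,:,::-1])
s=env.sense(); print(s["ee_pos"],s["ft_force"],s["finger_gap"],s["finger_force"],s["qd"])
E
```

```text
[0.6164 0.0086 0.1107] [ 1.405  -0.2936  2.7711] 0.019276729205923982 15.999696095532272 [ 0.0008 -0.0003  0.0005  0.0001  0.0004  0.0011]
```

View pics/side6.png

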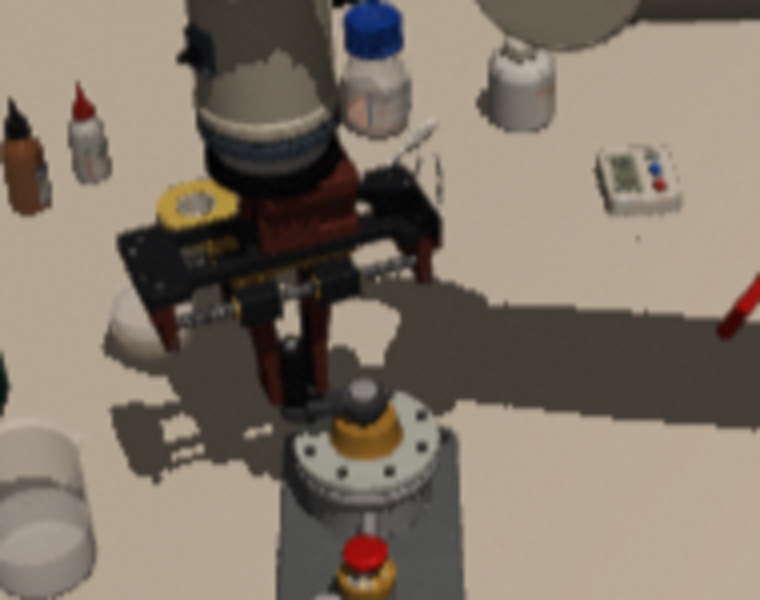

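The knob (295,375) is between the fingers, the hub (363,398) sits lower than before, and the vent head (365,552) is up. I'll hand in now.

```bash
python3 -c "
from cell import env
print(env.sign_off())"
```

```text
the job is handed in; nothing more can be done
None
```

I pressed the vent plunger to its stop and let it return, backed the bolt until it dropped into the thread, wound it about one turn forward (about 365° at the knob), and handed in still gripping the knob at 16 N; no verdict came back.

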